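# Mark a fired disc in the guarded marking press

### The arm

A 7-joint arm with a two-finger parallel gripper is mounted at the origin on the work surface; the furniture and walls round the work are solid. World frame = base frame: x ahead of the robot, y to its left, z up, the work surface at z = 0. Lengths are in m, angles in rad, forces in N, time in s.
With the tool pointing down it reaches from about 0.4 to 0.85 m from the base axis. Payload 4.5 kg.
Tool frame: the origin (TCP) lies at the very end of the fingers, on their centre line; the grasp point (between the pads) lies 19 mm behind it; z points along the fingers, y is the line along which they close (so a half turn about z gives the same grasp; the last joint's range is limited). The gripper opens to 85 mm and grips with 20 to 120 N. Pads are 22 mm wide; open, the fingers measure 114 mm over their backs; the gripper's body (76 mm by 85 mm) begins 54 mm behind the grasp point. The pads swing forward as they close: fully open they stand 13 mm farther back than shut.
Start: joints at [1.345, 0.689, -0.195, 1.565, 0.157, 0.902, -0.215], TCP at [0.161, -0.604, 0.192] pointing down, gripper open.
Joint ranges: [-3.01, 3.01], [-0.46, 2.08], [-1.47, 1.51], [0.13, 2.56], [-1, 4.14], [0.04, 2.09], [-2.66, 2.66]. Speed limits (rad/s): [2.57, 2.57, 3.14, 3.14, 3.14, 3.14, 3.14].

### API

Orientations are given as a rotation vector (axis times angle).
In Python, from plant import * gives the robot as it stands. The module is installed in compiled form; this text tells all that it offers.
- The arm moves only by the tool servo_tool, never from a script. Its argument "deltas" is a list of rows, each a list of 2 entries, a list of its own where there are three numbers: the shift along the world's x, y, z scaled (see below), then the turn, a rotation vector about the world's x, y, z scaled (see below). In form: [[[x, y, z], [rx, ry, rz]], ...]. A call has 1 to 20 rows; each row is the pose to reach, as a shift and turn from the pose commanded when the call began; what a row does not reach only later rows make up. The controller multiplies each number of a shift by 1 m and each number of a turn by 30 degrees. A row lasts 1/8 s, in which the tool goes at most 62.5 mm and 10.7 degrees, less where a joint would pass 70% of its speed; a pose out of reach is approached as far as the arm can. A call with a number of a shift or a turn outside -1 to 1 is refused whole. A call with a gripper value outside its range is refused whole. "jaw" is the closure, from -1 (fully open) to 1 (shut), so that 0 is half open, set as the call begins (left out, the last holds). The fingers move at their own pace and stop on an object; "squeeze" is the grip in N (left out, the last holds). Time passes only in rows, so rows that repeat a pose let the fingers close. It gives the time, the measured TCP pose, the force, the opening and the grip force at its end, in the units of the state.
- get_state(): the state, without advancing time (a new reading comes with each control period).
- capture(name): name is "scene" or "top" or "wrist"; returns the picture (384x512x3 uint8, blue, green, red); there is no depth.
- camera_model(name): a dict with "camera_matrix" (3x3 intrinsics, pixels), "view" (4x4, takes a point from world to camera coordinates). Camera axes: x right, y up, looking along -z (the intrinsics and any distortion apply to the point x, -y, -z); pixel columns grow to the right and rows downward; lengths in m; the calibration is good to about 2 mm. A picture is of the moment at which its call begins: read the wrist's pose just before it. camera_model takes no time and is no camera call; for the wrist camera it gives the pose at the moment of the call.
- hand_in(): hands the job in; it is judged then, once.
Trained networks look in the newest picture that a camera, given by its name, has taken for a name from the list of things; names that differ only in an ending like _2 or _b are one class to them, and where a whole thing is asked for, a point or a joint stands for the part that bears it (a point fixed in the world has none). Each returns a list of dicts, best first, with "conf" (0 to 1); they miss things now and then, are a little off and sometimes report something else, mostly with a low value. They report only what shows in the picture. A call takes as long as a camera call.
- spot_in(camera, label): "location" ([x, y, z] in m, in world coordinates, good to about 4 mm: the middle of the surface that is visible of it).
- outline_of(camera, label): "pixels" (384x512 bool, what is visible of it).
The state is a dict: "clock": time; "joint_pos": joint angles; "joint_velocities": joint speeds; "tau": joint torques, N m; "ee_pos": TCP position; "tcp_rot": TCP orientation; "force": force on the tool from outside, world axes, zero at the start; "moment": the same for the moment, N m; "gripper_width": finger opening in m; "grasp_force": force on a finger pad.
Only numpy, scipy, OpenCV 4.12 (cv2) and the standard library are available. Lean on these libraries where they do the work, as an engineer would, in place of code of your own. Each camera call takes 0.05 s, during which the arm holds its last target. There are 200 camera calls.

### The job

Mark the fired clay disc: push the wooden sled that carries it along its slideway until it rests against the end stop under the stamp, then reach down through the guard window with the fingers shut and press the lever paddle right down, keep it down for a good second and let it come up again. Do not touch the guard frame at any time, only push the sled and never lift it, and leave the pot former, bowl and tin where they stand. Leave the sled home against its stop.

Things in the scene. Friction and masses are not known exactly. Their poses are not given: they have to be found in the camera images.
- press: the fixed marking press: grey steel base 110 (x) x 345 (y) x 12 mm high with two steel side rails 84 mm apart (rail tops 24 mm up) as a slideway for the sled, and a steel end stop across it whose face lies at press y = +85 mm. Origin on the bench surface (base y = -180 to +165 mm); z up, the sled slides home towards +y, which points roughly to the robot's left
- guard: the aluminium guard fixed on the press (same origin and axes as the press): a 4 mm top plate, 110 mm in x, press y = -35 to +165 mm, upper surface 115 mm above the bench, on four corner posts with thin bars along the sides; it must not be touched by any part of the robot
- window (a point): centre of the rectangular opening in the guard's top plate, at the plate's upper surface; 70 mm in press x by 80 mm in press y, open straight down to the lever paddle
- lever (a joint): lever angle in rad: 0 = up at rest (a spring returns it), 0.15 = fully down on its hard stop; hinge at press y = +140 mm, 85 mm up, 120 mm from the paddle centre. It must go beyond 0.13. The stamp meets the disc at about 0.12. Downward force at the paddle: about 1.5 N to start, about 5 to 6 N fully down
- paddle (a point): centre of the upper face of the lever's flat black paddle, 36 (press x) x 44 (press y) mm; at rest it lies under the window centre, 17 mm below the guard's upper surface; it sinks 18 mm when fully down
- stamp: sprung round rubber-faced marking foot, 29 mm across, under the lever 95 mm from its hinge (press y = +45 mm); origin at the centre of its lower face, about 11 mm above the disc when the lever is up; it gives upward on its own spring by up to 7 mm with 1 to 5 N
- sled: loose light-wood sled, 78 (x) x 190 (y) x 10 mm, 0.25 kg or so, with the fired clay disc (73 mm across, 7 mm thick) fixed on it and an upright push plate at its -y end. Origin under the disc's centre on the sled's underside (12 mm above the bench as it lies in the slideway). Front edge at sled y = +40 mm, so it is home against the stop at press y = +45 mm; it starts 45 to 65 mm short of that. Axes as the press, with 3 mm side play
- push_face (a point): centre of the push plate's outer face (it faces sled -y), 45 mm above the sled's underside; the plate is 60 mm wide in x, 8 mm thick, and its top is 67 mm above the sled's underside (79 mm above the bench). When the sled is home this face is 70 mm outside the guard's near end
- former: bystander: turned wood former, a cylinder 47 mm across and 52 mm high, origin under its centre; loose, leave alone
- bowl: bystander: small red clay bowl 80 mm across, 37 mm high, origin under its centre; loose, leave alone
- tin: bystander: round green and white tin 62 mm across, 18 mm high, origin under its centre; loose, leave alone

How it is judged:
On the way, in this order (a step that is already met when the one before it is completed fails the run):
1. the sled is pushed home against the stop (y of sled in the frame of press above 0.041 m), for 0.2 s.
2. with the sled home, the lever is fully down and the stamp bears on the disc, for a second (y of sled in the frame of press above 0.041 m and value of joint lever above 0.13 rad and contact force between stamp and sled above 0.8 N), for 0.8 s.
At the end, for the whole second after the job is handed in: the sled lies in its slideway within 4 mm of its stop (its origin beyond press y = +41 mm), at rest, and the lever has come back up (below 0.02 rad) (y of sled in the frame of press above 0.041 m and value of joint lever below 0.02 rad and linear speed of sled below 0.02 m/s and z of sled in the frame of press below 0.016 m); the robot touches nothing.
It fails at once if the robot touches the guard frame (contact force between any of the arm, the fingers and guard above 0.5 N).
It fails at once if the sled is lifted or tipped out of its slideway (z of sled in the frame of press above 0.022 m or angle between sled's own z axis and vertical above 0.15 rad).
It fails at once if a bystander (former, bowl or tin) is moved more than 15 mm (distance of any of former, bowl, tin from where it was at the start of the episode above 0.015 m).
It also fails if it takes over 46 s, if anything falls off the work surface, if the arm or the gripper's body presses on something with over 40 N, if the wrist force passes 120 N, or if a joint passes its speed limit or range.

## Working session

There is one attempt and no reset: what is moved stays moved. The work goes in short steps, Python scripts to look and compute and a tool call to move; the robot and the scene stay as the last step left them, time stands still between calls to the robot, and variables do not carry over. Pictures are saved under pics/ and viewed, at most 10 in all, crops included, and the job is handed in when it is done.

Besides the shell and the picture viewer there is one more tool, called after "Emit:" in YAML: its name, and indented under it one key for each argument. servo_tool: Moves the arm, as the interface text tells. Shifts and turns lie within -1 to 1; 1 stands for 1 m of shift or 30 degrees of turn. Its arguments: {"type":"object","properties":{"deltas":{"type":"array"},"jaw":{"type":"number"},"squeeze":{"type":"number"}},"required":["deltas"]}

```bash
mkdir -p pics; cat > h.py <<'E'
from plant import *
import numpy as np, cv2
def pix(cam,p):
    m=camera_model(cam); q=np.array(m["view"])@np.r_[p,1]; q=q[:3]*[1,-1,-1]
    u=np.array(m["camera_matrix"])@q; return u[:2]/u[2]
def onplane(cam,uv,z):
    m=camera_model(cam); V=np.array(m["view"]); R=V[:3,:3]; c=-R.T@V[:3,3]
    d=np.linalg.inv(np.array(m["camera_matrix"]))@np.r_[uv,1]; d=R.T@(d*[1,-1,-1])
    return c+d*(z-c[2])/d[2]
E
python3 - <<'E'
from h import *
s=get_state(); print(s["clock"],s["ee_pos"],s["tcp_rot"],s["force"],s["gripper_width"])
a=capture("scene"); b=capture("top")
cv2.imwrite("pics/s.png",a); cv2.imwrite("pics/t.png",b)
for c in ["scene","top"]:
  m=camera_model(c); V=np.array(m["view"]); print(c,np.round(-V[:3,:3].T@V[:3,3],3),"dist" , [k for k in m])
  for l in ["press","guard","window","paddle","push_face","sled","former","bowl","tin"]:
    print(c,l,[(np.round(r["location"],3).tolist(),round(r["conf"],2)) for r in spot_in(c,l)[:2]])
E
```

```text
0.0 [ 0.16029932 -0.60331051  0.19105699] [-3.11324387e+00 -4.06767047e-01  5.48010541e-04] [0.33544928 0.14650094 0.08868233] 0.08528943572178947
scene [0.04  0.561 0.864] dist ['camera_matrix', 'view']
scene press [([0.425, 0.059, 0.099], 0.71), ([0.45, -0.164, 0.024], 0.57)]
scene guard [([0.434, 0.058, 0.112], 0.56)]
scene window [([0.44, 0.057, 0.112], 0.64)]
scene paddle [([0.447, -0.018, 0.098], 0.72)]
scene push_face [([0.451, -0.163, 0.024], 0.92)]
scene sled [([0.452, -0.168, 0.023], 0.82)]
scene former [([0.296, -0.383, 0.047], 0.71)]
scene bowl [([0.284, -0.277, 0.031], 0.82), ([0.286, 0.299, 0.02], 0.67)]
scene tin [([0.288, 0.299, 0.019], 0.69)]
top [ 0.202 -0.037  1.343] dist ['camera_matrix', 'view']
top press [([0.439, 0.013, 0.118], 0.77), ([0.283, -0.282, 0.031], 0.55)]
top guard [([0.439, 0.047, 0.121], 0.62)]
top window [([0.435, 0.051, 0.117], 0.8)]
top paddle [([0.446, -0.014, 0.093], 0.57)]
top push_face [([0.459, -0.127, 0.024], 0.75), ([0.302, -0.388, 0.05], 0.29)]
top sled [([0.454, -0.13, 0.023], 0.65)]
top former [([0.3, -0.39, 0.051], 0.68), ([0.444, -0.011, 0.098], 0.57)]
top bowl [([0.282, -0.278, 0.03], 0.94)]
top tin [([0.293, 0.302, 0.02], 0.71)]
```

```bash
ls . pics
```

```text
.:
h.py
pics

pics:
s.png
t.png
```

View pics/s.png

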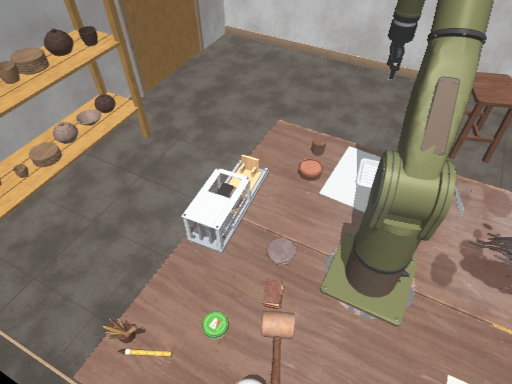

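```bash
python3 - <<'E'
from h import *
t=cv2.imread("pics/t.png")
p=[pix("top",q) for q in [[.25,-.4,.1],[.25,.3,.1],[.6,-.4,.1],[.6,.3,.1]]]; p=np.array(p); print(p)
lo=np.maximum(p.min(0).astype(int),0); hi=p.max(0).astype(int); print(lo,hi)
c=t[lo[1]:hi[1],lo[0]:hi[0]]; k=min(800/c.shape[1],600/c.shape[0]); print(k)
cv2.imwrite("pics/tc.png",cv2.resize(c,None,fx=k,fy=k,interpolation=cv2.INTER_CUBIC))
E
```

```text
[[379.56608684 229.45982752]
 [137.82655275 225.00779677]
 [377.36526484 112.1280304 ]
 [143.90008581 108.17486008]]
[137 108] [379 229]
3.3057851239669422
```

View pics/tc.png

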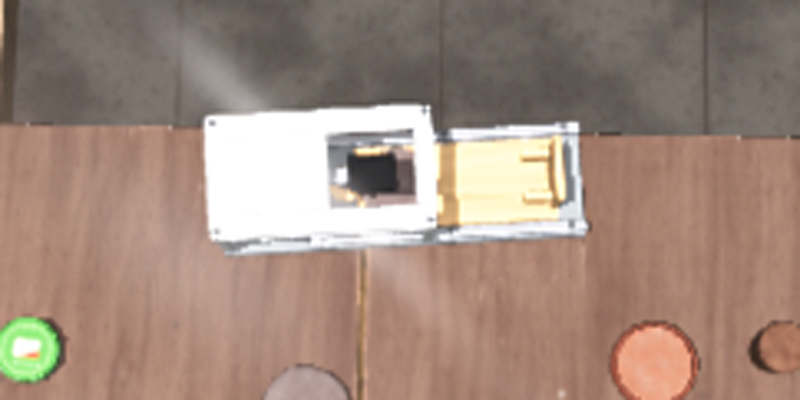

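The pictures show the guard plate (crop corners about (207,117), (430,105), (436,228), (210,240)), the window with the black paddle at (372,172), the push plate at (558,172), and the bowl and former well clear to the lower right. Next I fit the press pose.

```bash
python3 - <<'E'
from h import *
lo=np.array([137,108]);k=3.3058
im=lambda c: lo+(np.array(c)+.5)/k-.5
P={}
for n,c,z in [("c1",(207,117),.115),("c2",(430,105),.115),("c3",(436,228),.115),("c4",(210,240),.115),
 ("w1",(328,134),.115),("w2",(414,128),.115),("w3",(417,207),.115),("w4",(330,208),.115),("pad",(372,172),.098),("b1",(578,123),.024),("b2",(586,234),.012),("push",(564,172),.079)]:
  P[n]=onplane("top",im(c),z); print(n,np.round(P[n],4))
o=outline_of("top","guard")
for l in ["guard","window","paddle","sled","push_face"]:
  r=outline_of("top",l)
  if r:
    m=r[0]["pixels"]; ys,xs=np.nonzero(m); print(l,r[0]["conf"],m.sum(),cv2.minAreaRect(np.c_[xs,ys].astype(np.float32)))
# fit: plate corners + window corners
loc={"c1":(-1,165),"c2":(-1,-35),"c3":(1,-35),"c4":(1,165)}
# press y ~ world +y => press x ~ world +x ; c1,c2 top of image = larger world x
L=np.array([[55,165],[55,-35],[-55,-35],[-55,165],[35,60],[35,-20],[-35,-20],[-35,60]])/1000.
W=np.array([P[n][:2] for n in ["c1","c2","c3","c4","w1","w2","w3","w4"]])
a=L-L.mean(0);b=W-W.mean(0);H=a.T@b
th=np.arctan2(H[0,1]-H[1,0],H[0,0]+H[1,1]);R=np.array([[np.cos(th),-np.sin(th)],[np.sin(th),np.cos(th)]])
t=W.mean(0)-R@L.mean(0); print("th",np.degrees(th),"t",t); print(np.round((L@R.T+t-W)*1000,1))
for q in [(0,20),(0,-35),(0,-105),(0,-165)]: print(q,np.round(R@np.array(q)/1000+t,4))
print("push in press",R.T@(P["push"][:2]-t), "pad",R.T@(P["pad"][:2]-t))
E
```

```text
c1 [0.4924 0.128  0.115 ]
c2 [ 0.5068 -0.0697  0.115 ]
c3 [ 0.3964 -0.0765  0.115 ]
c4 [0.3822 0.1217 0.115 ]
w1 [0.479  0.0203 0.115 ]
w2 [ 0.4857 -0.0558  0.115 ]
w3 [ 0.4148 -0.0595  0.115 ]
w4 [0.4125 0.017  0.115 ]
pad [ 0.4488 -0.0191  0.098 ]
b1 [ 0.5144 -0.2132  0.024 ]
b2 [ 0.4095 -0.2225  0.012 ]
push [ 0.4557 -0.1932  0.079 ]
guard 0.87 2013 ((233.68954467773438, 160.79054260253906), (41.5980339050293, 68.61428833007812), 87.1375961303711)
window 0.81 2039 ((233.83200073242188, 160.93724060058594), (40.388668060302734, 69.91541290283203), 86.24827575683594)
paddle 0.6 249 ((245.5, 161.0), (14.0, 21.0), 90.0)
sled 0.66 1181 ((276.4448547363281, 163.20448303222656), (26.125289916992188, 63.32566452026367), 87.56334686279297)
push_face 0.6 1128 ((275.9447021484375, 163.04164123535156), (24.80490493774414, 62.588226318359375), 86.69812774658203)
th 3.8742314575664225 t [ 0.449111   -0.03921713]
[[ 0.4  1.1]
 [-0.5 -0.8]
 [ 0.2 -1.3]
 [ 0.9  0. ]
 [ 1.   2.7]
 [-0.4 -1. ]
 [ 0.7 -2. ]
 [-2.4  1.3]]
(0, 20) [ 0.4478 -0.0193]
(0, -35) [ 0.4515 -0.0741]
(0, -105) [ 0.4562 -0.144 ]
(0, -165) [ 0.4603 -0.2038]
push in press [-0.00385613 -0.15406105] pad [0.00103907 0.02009894]
```

Press fit: residuals 1–3 mm, yaw 3.9°, origin (0.449, -0.039). The push face lies at about press y = -0.155. I'll move behind the push plate, above it, with the fingers shut.

Emit:
servo_tool:
  deltas:
    - [[0.03,0.037,0],[0,0,-0.05]]
    - [[0.07,0.085,0],[0,0,-0.1]]
    - [[0.11,0.135,0],[0,0,-0.15]]
    - [[0.15,0.185,0],[0,0,-0.2]]
    - [[0.19,0.235,0],[0,0,-0.25]]
    - [[0.23,0.28,0],[0,0,-0.3]]
    - [[0.27,0.33,-0.02],[0,0,-0.367]]
    - [[0.302,0.369,-0.05],[0,0,-0.367]]
    - [[0.302,0.369,-0.07],[0,0,-0.367]]
    - [[0.302,0.369,-0.07],[0,0,-0.367]]
  jaw: 1
  squeeze: 40

```text
clock: 2.55
ee_pos: [0.4619, -0.2339, 0.1208]
tcp_rot: [-3.138, -0.109, 0.005]
force: [-0.7, -0.8, 0.3]
gripper_width: 0.0
grasp_force: 0.0
```

```bash
python3 - <<'E'
from h import *
s=get_state(); print(s["clock"],s["ee_pos"],s["tcp_rot"],s["force"],s["gripper_width"])
a=capture("wrist"); cv2.imwrite("pics/w.png",a)
t=np.array([.449111,-.039217]);th=np.radians(3.874);R=np.array([[np.cos(th),-np.sin(th)],[np.sin(th),np.cos(th)]])
print("tcp in press",R.T@(s["ee_pos"][:2]-t))
for x,y,z in [(30,-155,79),(-30,-155,79),(55,-35,115),(-55,-35,115),(55,-180,12),(-55,-180,12)]:
  print((x,y,z),pix("wrist",np.r_[R@[x/1e3,y/1e3]+t,z/1e3]).round())
E
```

```text
2.55 [ 0.46185213 -0.23394386  0.12077129] [-3.13844229 -0.10893345  0.0047184 ] [-0.73427729 -0.82181317  0.26991088] 4.474992332310491e-05
tcp in press [-0.00044422 -0.19514274]
(30, -155, 79) [200. 151.]
(-30, -155, 79) [203. 228.]
(55, -35, 115) [-13. 120.]
(-55, -35, 115) [ 23. 282.]
(55, -180, 12) [238. 112.]
(-55, -180, 12) [239. 224.]
```

View pics/w.png

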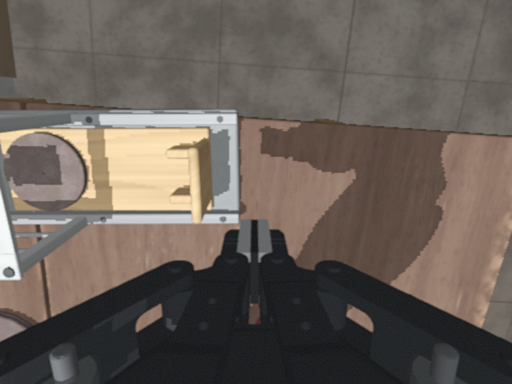

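The wrist picture shows the push plate edge at x≈201, rows 147–222, and the base corners at (238,110) and (239,222), all matching the fit. The shut fingers are behind it at (255,225). Now I lower and approach, and check the finger width at plate depth.

Emit:
servo_tool:
  deltas:
    - [[0,0,-0.04],[0,0,0]]
    - [[0,0,-0.076],[0,0,0]]
    - [[-0.001,0.01,-0.076],[0,0,0]]
    - [[-0.001,0.018,-0.076],[0,0,0]]
    - [[-0.002,0.024,-0.076],[0,0,0]]
    - [[-0.002,0.03,-0.076],[0,0,0]]

```text
clock: 3.35
ee_pos: [0.4612, -0.2048, 0.047]
tcp_rot: [3.139, 0.106, 0.003]
force: [0.5, -0.3, 0.1]
gripper_width: -0.0003
grasp_force: 0.0
```

```bash
python3 - <<'E'
from h import *
from scipy.spatial.transform import Rotation as Ro
s=get_state(); T=Ro.from_rotvec(s["tcp_rot"]).as_matrix()
print(s["clock"],s["ee_pos"],s["force"],T.round(3).tolist())
for z in [0,-.019,-.035,-.05]:
  for x in (.011,-.011): print(z,x,[pix("wrist",s["ee_pos"]+T@[x,y,z]).round().tolist() for y in (-.04,-.015,.015,.04)])
a=capture("wrist"); cv2.imwrite("pics/w2.png",a)
print([(np.round(r["location"],3).tolist(),round(r["conf"],2)) for r in spot_in("wrist","push_face")[:2]])
E
```

```text
3.35 [ 0.46121926 -0.20482784  0.04704261] [ 0.45672549 -0.27162973  0.12824765] [[0.998, 0.068, 0.002], [0.068, -0.998, -0.001], [0.002, 0.001, -1.0]]
0 0.011 [[192.0, 194.0], [232.0, 194.0], [281.0, 194.0], [322.0, 194.0]]
0 -0.011 [[193.0, 227.0], [233.0, 227.0], [280.0, 227.0], [320.0, 227.0]]
-0.019 0.011 [[185.0, 204.0], [230.0, 204.0], [284.0, 204.0], [329.0, 204.0]]
-0.019 -0.011 [[187.0, 240.0], [231.0, 240.0], [283.0, 240.0], [327.0, 240.0]]
-0.035 0.011 [[178.0, 214.0], [228.0, 214.0], [287.0, 214.0], [336.0, 214.0]]
-0.035 -0.011 [[181.0, 254.0], [228.0, 254.0], [286.0, 254.0], [333.0, 254.0]]
-0.05 0.011 [[170.0, 226.0], [225.0, 226.0], [290.0, 226.0], [345.0, 226.0]]
-0.05 -0.011 [[174.0, 269.0], [226.0, 269.0], [289.0, 269.0], [341.0, 269.0]]
[([0.46, -0.108, 0.024], 0.88)]
```

View pics/w2.png

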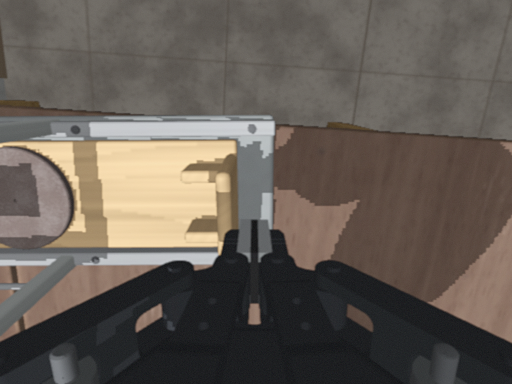

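The shut fingers are about ±15 mm wide at plate depth, so they fit the window. The push plate is just ahead at x≈232. I push along press +y.

Emit:
servo_tool:
  deltas:
    - [[0,0.005,0],[0,0,0]]
    - [[-0.001,0.01,0],[0,0,0]]
    - [[-0.001,0.015,0],[0,0,0]]
    - [[-0.001,0.02,0],[0,0,0]]
    - [[-0.002,0.025,0],[0,0,0]]
    - [[-0.002,0.03,0],[0,0,0]]
    - [[-0.002,0.034,0],[0,0,0]]
    - [[-0.003,0.038,0],[0,0,0]]
    - [[-0.003,0.042,0],[0,0,0]]
    - [[-0.003,0.044,0],[0,0,0]]

```text
clock: 4.7
ee_pos: [0.4576, -0.1607, 0.0459]
tcp_rot: [-3.14, -0.107, -0.0]
force: [0.6, -0.7, -0.1]
gripper_width: 0.0001
grasp_force: 0.0
```

Emit:
servo_tool:
  deltas:
    - [[0,0.002,0],[0,0,0]]
    - [[0,0.003,0],[0,0,0]]
    - [[0,0.004,0],[0,0,0]]

```text
clock: 5.08
ee_pos: [0.4576, -0.1571, 0.0459]
tcp_rot: [3.14, 0.106, -0.0]
force: [0.1, -0.0, -0.6]
gripper_width: -0.0
grasp_force: 0.0
```

Emit:
servo_tool:
  deltas:
    - [[0,0.002,0],[0,0,0]]
    - [[0,0.003,0],[0,0,0]]
    - [[0,0.004,0],[0,0,0]]

```text
clock: 5.45
ee_pos: [0.4576, -0.153, 0.0459]
tcp_rot: [3.14, 0.106, 0.0]
force: [-0.9, 0.7, -0.3]
gripper_width: 0.0001
grasp_force: 0.0
```

Emit:
servo_tool:
  deltas:
    - [[0,0.002,0],[0,0,0]]
    - [[0,0.003,0],[0,0,0]]
    - [[0,0.004,0],[0,0,0]]

```text
clock: 5.82
ee_pos: [0.4576, -0.149, 0.0459]
tcp_rot: [3.14, 0.106, 0.0]
force: [-0.5, -0.1, -0.4]
gripper_width: -0.0003
grasp_force: 0.0
```

```bash
python3 - <<'E'
from h import *
a=capture("wrist"); cv2.imwrite("pics/w3.png",a); b=capture("top")
c=b[120:200,200:310]; cv2.imwrite("pics/t3.png",cv2.resize(c,None,fx=6,fy=6,interpolation=cv2.INTER_CUBIC))
E
```

```text
(no output)
```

View pics/w3.png

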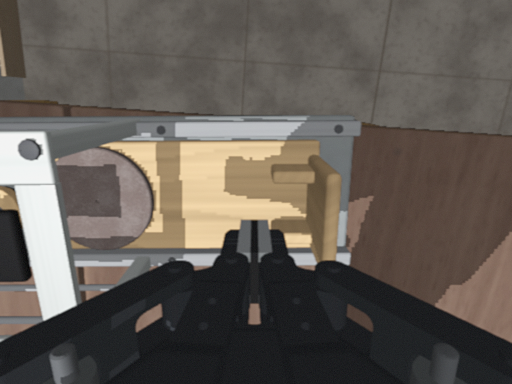

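The wrist picture shows the plate (x≈320–335) now to the right of the fingers (x≈255), and the sled hasn't moved. The fingers passed over or beside it. I'll check from the other cameras.

```bash
python3 - <<'E'
from h import *
s=get_state(); print(s["ee_pos"],s["joint_pos"])
b=capture("scene"); p=pix("scene",s["ee_pos"]); p2=pix("scene",s["ee_pos"]+[0,0,.04]); q=pix("top",s["ee_pos"]);q2=pix("top",s["ee_pos"]+[0,0,.04]);print(p,p2,q,q2)
c=b[130:230,180:290]; c=cv2.resize(c,None,fx=5,fy=5,interpolation=cv2.INTER_CUBIC)
for u,k in((p,(0,0,255)),(p2,(255,0,0))): cv2.circle(c,tuple(int(v) for v in (u-[180,130])*5),4,k,-1)
cv2.imwrite("pics/s4.png",c)
E
```

```text
[ 0.4575746  -0.14888294  0.04590592] [ 0.23292073  0.76709937 -0.02305113  2.11596024  0.06243502  0.25919878
 -1.34698526]
[244.76436982 172.02068828] [244.41345082 162.88167976] [291.54019099 160.91947978] [292.71233656 158.34358678]
```

View pics/s4.png

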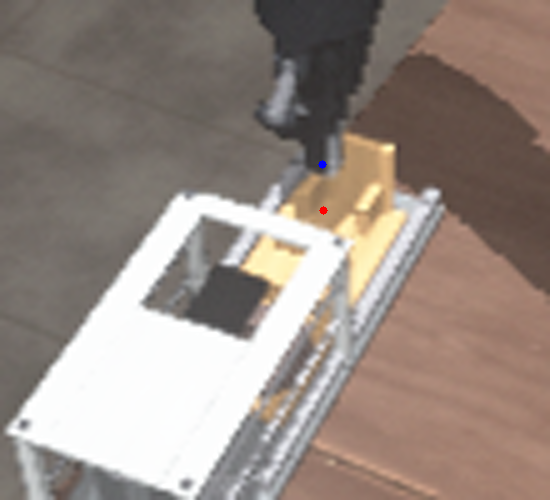

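The fingertip sits at the blue dot, so the real finger end is about 40 mm above the reported TCP. It passed just over the plate without touching it. I go back over the plate and come down with that offset.

Emit:
servo_tool:
  deltas:
    - [[0,0,0.025],[0,0,0]]
    - [[0.002,-0.03,0.025],[0,0,0]]
    - [[0.005,-0.07,0.025],[0,0,0]]
    - [[0.005,-0.072,0.01],[0,0,0]]
    - [[0.005,-0.072,-0.015],[0,0,0]]
    - [[0.005,-0.072,-0.035],[0,0,0]]
    - [[0.005,-0.072,-0.035],[0,0,0]]

```text
clock: 6.85
ee_pos: [0.4612, -0.2195, 0.0094]
tcp_rot: [-3.138, -0.108, 0.006]
force: [1.1, 0.9, 0.9]
gripper_width: 0.0
grasp_force: 0.0
```

```bash
python3 - <<'E'
from h import *
from scipy.spatial.transform import Rotation as Ro
s=get_state(); T=Ro.from_rotvec(s["tcp_rot"]).as_matrix()
V=np.array(camera_model("wrist")["view"]); c=-V[:3,:3].T@V[:3,3]
print("cam in tool",T.T@(c-s["ee_pos"]),"axis",T.T@(-V[2,:3]))
print(s["ee_pos"],s["force"])
b=capture("scene"); c=b[130:200,210:290]; cv2.imwrite("pics/s5.png",cv2.resize(c,None,fx=7,fy=7,interpolation=cv2.INTER_CUBIC))
for z in (0,.04,.08,.12): print(z,(pix("scene",s["ee_pos"]+[0,0,z])-[210,130])*7)
E
```

```text
cam in tool [ 0.06704982 -0.00158387 -0.18271374] axis [-2.61252743e-01 -5.85963357e-04  9.65270253e-01]
[ 0.46118813 -0.21953745  0.00941985] [1.08799435 0.94145224 0.88407964]
0 [309.58988127 253.7702233 ]
0.04 [308.92150298 192.53894568]
0.08 [308.21909701 128.19033373]
0.12 [307.47999691  60.48011023]
```

View pics/s5.png

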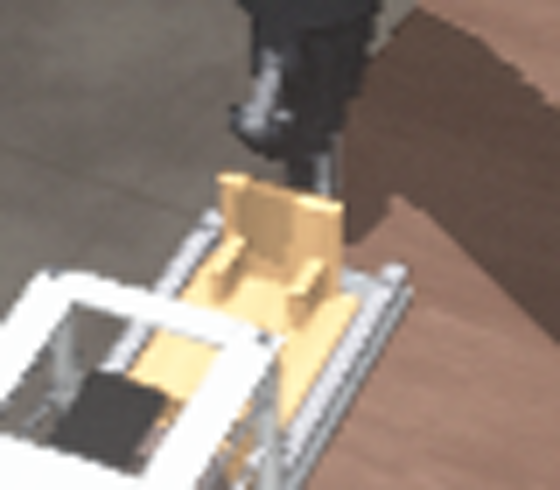

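The fingers are now behind the plate. Pushing again.

Emit:
servo_tool:
  deltas:
    - [[0,0.006,0],[0,0,0]]
    - [[-0.001,0.012,0],[0,0,0]]
    - [[-0.001,0.018,0],[0,0,0]]
    - [[-0.002,0.024,0],[0,0,0]]
    - [[-0.002,0.03,0],[0,0,0]]
    - [[-0.002,0.036,0],[0,0,0]]
    - [[-0.003,0.042,0],[0,0,0]]
    - [[-0.003,0.047,0],[0,0,0]]
    - [[-0.003,0.051,0],[0,0,0]]
    - [[-0.004,0.055,0],[0,0,0]]

```text
clock: 8.15
ee_pos: [0.4588, -0.1659, 0.0109]
tcp_rot: [3.14, 0.106, 0.001]
force: [1.2, -3.9, 4.1]
gripper_width: 0.0001
grasp_force: 2.4
```

Emit:
servo_tool:
  deltas:
    - [[0,0.002,0],[0,0,0]]
    - [[0,0.004,0],[0,0,0]]
    - [[0,0.006,0],[0,0,0]]

```text
clock: 8.52
ee_pos: [0.4585, -0.16, 0.0109]
tcp_rot: [3.14, 0.106, -0.0]
force: [-0.2, -4.1, 3.7]
gripper_width: -0.0002
grasp_force: 2.4
```

Emit:
servo_tool:
  deltas:
    - [[0,0.002,0],[0,0,0]]
    - [[0,0.003,0],[0,0,0]]
    - [[0,0.004,0],[0,0,0]]

```text
clock: 8.9
ee_pos: [0.459, -0.1576, 0.011]
tcp_rot: [3.138, 0.104, 0.002]
force: [0.8, -8.8, 1.0]
gripper_width: 0.0002
grasp_force: 4.6
```

The force rose to 9 N, so the sled is against its stop. I back off, rise, and check.

Emit:
servo_tool:
  deltas:
    - [[0,-0.01,0],[0,0,0]]
    - [[0.001,-0.03,0],[0,0,0]]
    - [[0.002,-0.035,0.05],[0,0,0]]
    - [[0.002,-0.035,0.1],[0,0,0]]
    - [[0.002,-0.035,0.14],[0,0,0]]
    - [[0.002,-0.035,0.14],[0,0,0]]

```text
clock: 9.65
ee_pos: [0.462, -0.1904, 0.1531]
tcp_rot: [3.139, 0.109, 0.007]
force: [-0.5, 0.1, -0.7]
gripper_width: 0.0002
grasp_force: 0.0
```

```bash
python3 - <<'E'
from h import *
s=get_state(); print(s["clock"],s["ee_pos"],s["force"])
a=capture("wrist"); b=capture("scene")
c=cv2.resize(b[120:240,180:300],(480,480),interpolation=cv2.INTER_CUBIC)
cv2.imwrite("pics/w6.png",np.hstack([cv2.resize(a,(320,240)),c[:240,:]] if 0 else [cv2.copyMakeBorder(cv2.resize(a,(320,240)),0,240,0,0,0),c]))
for z in (0,.04,.08,.12): print(z,(pix("scene",s["ee_pos"]+[0,0,z])-[180,120])*4+[320,0],(pix("scene",s["ee_pos"]+[0,0.04,z])-[180,120])*4+[320,0])
t=np.array([.449111,-.039217]);th=np.radians(3.874);R=np.array([[np.cos(th),-np.sin(th)],[np.sin(th),np.cos(th)]])
for y in (-105,-155): print(y,[pix("wrist",np.r_[R@[x/1e3,y/1e3]+t,.079]).round() for x in (30,-30)])
E
```

```text
9.65 [ 0.46202757 -0.19037915  0.15308875] [-0.50318182  0.07032809 -0.73628207]
0 [596.48752433  71.92093794] [570.8647883  102.59210196]
0.04 [595.49620346  29.76700112] [569.12571678  60.35520284]
0.08 [594.44842973 -14.78748075] [567.28531018  15.65717448]
0.12 [593.33923956 -61.95357366] [565.33444556 -31.72355219]
-105 [array([200., 147.]), array([203., 215.])]
-155 [array([261., 147.]), array([260., 215.])]
```

View pics/w6.png

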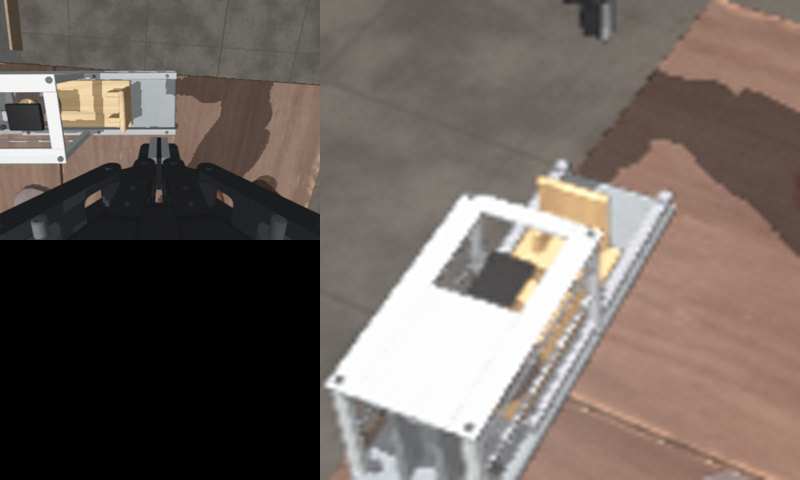

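The sled is home: the push plate edge sits where press y = -105 mm predicts, and contact at TCP y = -119 mm fits the 14 mm finger half-thickness. The black paddle shows in the window at (500,280). The real tip is about 35–40 mm above the reported TCP. Moving over the window and lowering.

Emit:
servo_tool:
  deltas:
    - [[-0.003,0.04,0],[0,0,0]]
    - [[-0.007,0.085,0],[0,0,0]]
    - [[-0.01,0.13,0],[0,0,0]]
    - [[-0.014,0.16,0],[0,0,0]]
    - [[-0.014,0.171,0],[0,0,0]]
    - [[-0.014,0.171,-0.02],[0,0,0]]
    - [[-0.014,0.171,-0.045],[0,0,0]]
    - [[-0.014,0.171,-0.07],[0,0,0]]
    - [[-0.014,0.171,-0.075],[0,0,0]]
    - [[-0.014,0.171,-0.075],[0,0,0]]

```text
clock: 11.0
ee_pos: [0.4463, -0.0206, 0.0756]
tcp_rot: [3.139, 0.105, -0.002]
force: [-0.0, 0.2, 0.6]
gripper_width: -0.0001
grasp_force: 0.0
```

```bash
python3 - <<'E'
from h import *
s=get_state(); e=s["ee_pos"]; print(s["clock"],e,s["force"])
a=capture("wrist"); b=capture("scene")
c=cv2.resize(b[140:250,170:280],(440,440),interpolation=cv2.INTER_CUBIC)
w=cv2.resize(a[60:330,80:430],(350,270))
cv2.imwrite("pics/w7.png",np.hstack([cv2.copyMakeBorder(w,0,170,0,0,0),c]))
for z in (0,.04,.08,.12): print(z,((pix("scene",e+[0,0,z])-[170,140])*4+[350,0]).round(),((pix("scene",e+[0,0.04,z])-[170,140])*4+[350,0]).round())
t=np.array([.449111,-.039217]);th=np.radians(3.874);R=np.array([[np.cos(th),-np.sin(th)],[np.sin(th),np.cos(th)]])
print("press xy",R.T@(e[:2]-t))
print("win wrist crop",[(pix("wrist",np.r_[R@[x/1e3,y/1e3]+t,.115])-[80,60]).round().tolist() for x,y in ((35,60),(35,-20),(-35,-20),(-35,60))])
E
```

```text
11.0 [ 0.4462974  -0.0206377   0.07564893] [-0.00221478  0.18954032  0.59028854]
0 [576. 214.] [547. 252.]
0.04 [573. 177.] [543. 214.]
0.08 [569. 137.] [538. 174.]
0.12 [565.  95.] [533. 132.]
press xy [-0.0015519   0.01872694]
win wrist crop [[91.0, 108.0], [260.0, 108.0], [250.0, 236.0], [100.0, 236.0]]
```

View pics/w7.png

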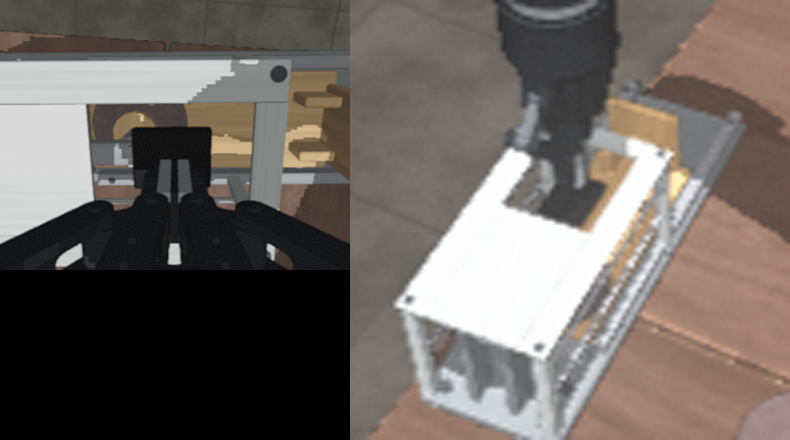

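The wrist crop shows the window edges at x=91 and 258 with the fingers at x=175, so they are centred over the paddle. The scene crop shows the tip near (570,180) just above the paddle, and the knuckle at (512,138). I triangulate the knuckle to check the guard clearance at full depth.

```bash
python3 - <<'E'
from h import *
s=get_state(); e=s["ee_pos"]
def ray(cam,uv):
    a=onplane(cam,uv,.3); b=onplane(cam,uv,.0); return a,(b-a)/np.linalg.norm(b-a)
def tri(u,v):
    a,d=ray("wrist",u); b,f=ray("scene",v)
    k=np.linalg.lstsq(np.c_[d,-f],b-a,rcond=None)[0]; p=a+k[0]*d;q=b+k[1]*f
    return (p+q)/2, np.linalg.norm(p-q)*1000
for u,v in [((165,270),(210,173)),((175,264),(211,175)),((165,270),(209,176)),((185,262),(215,177)),((185,262),(218,178)),((175,264),(222,181))]:
    p,g=tri(u,v); print(u,v,"rel ee mm",((p-e)*1000).round(),"gap",g.round(1))
print("tip",[ (((p:=tri((255,220),v))[0]-e)*1000).round().tolist()+[p[1].round(1)] for v in ((225,185),(224,187))])
E
```

```text
(165, 270) (210, 173) rel ee mm [ 21.  31. 103.] gap 6.8
(175, 264) (211, 175) rel ee mm [19. 30. 96.] gap 7.3
(165, 270) (209, 176) rel ee mm [19. 34. 98.] gap 12.4
(185, 262) (215, 177) rel ee mm [12. 27. 87.] gap 1.5
(185, 262) (218, 178) rel ee mm [ 7. 25. 83.] gap 4.7
(175, 264) (222, 181) rel ee mm [-2. 28. 75.] gap 13.4
tip [[5.0, -0.0, 32.0, np.float64(4.9)], [5.0, 2.0, 27.0, np.float64(0.2)]]
```

The knuckles are about 55 mm above the tip and within ±35 mm, so at full depth they stay clear of the plate. Pressing down.

Emit:
servo_tool:
  deltas:
    - [[0.001,0,-0.005],[0,0,0]]
    - [[0.001,0,-0.01],[0,0,0]]
    - [[0.001,0,-0.015],[0,0,0]]
    - [[0.001,0,-0.018],[0,0,0]]

```text
clock: 11.6
ee_pos: [0.4474, -0.0201, 0.0576]
tcp_rot: [3.14, 0.106, -0.001]
force: [-1.0, -0.1, 1.8]
gripper_width: -0.0002
grasp_force: 0.8
```

Emit:
servo_tool:
  deltas:
    - [[0,0,-0.003],[0,0,0]]
    - [[0,0,-0.006],[0,0,0]]
    - [[0,0,-0.006],[0,0,0]]

```text
clock: 11.98
ee_pos: [0.4475, -0.0205, 0.0518]
tcp_rot: [3.139, 0.105, -0.0]
force: [-0.2, -2.0, 2.0]
gripper_width: 0.0003
grasp_force: 1.1
```

Contact with the paddle. Continuing down.

Emit:
servo_tool:
  deltas:
    - [[0,0,-0.003],[0,0,0]]
    - [[0,0,-0.006],[0,0,0]]
    - [[0,0,-0.006],[0,0,0]]

```text
clock: 12.35
ee_pos: [0.4476, -0.0203, 0.0457]
tcp_rot: [3.139, 0.106, -0.0]
force: [0.8, -2.7, 2.3]
gripper_width: -0.0003
grasp_force: 1.4
```

Emit:
servo_tool:
  deltas:
    - [[0,0,-0.002],[0,0,0]]
    - [[0,0,-0.003],[0,0,0]]
    - [[0,0,-0.003],[0,0,0]]

```text
clock: 12.72
ee_pos: [0.4476, -0.0202, 0.0429]
tcp_rot: [3.14, 0.106, 0.0]
force: [-0.4, -2.0, 4.9]
gripper_width: 0.0003
grasp_force: 2.4
```

Emit:
servo_tool:
  deltas:
    - [[0,0,-0.002],[0,0,0]]
    - [[0,0,-0.003],[0,0,0]]
    - [[0,0,-0.003],[0,0,0]]

```text
clock: 13.1
ee_pos: [0.4477, -0.0202, 0.0406]
tcp_rot: [3.14, 0.106, 0.001]
force: [-1.4, -3.0, 13.4]
gripper_width: -0.0002
grasp_force: 6.8
```

Emit:
servo_tool:
  deltas:
    - [[0,0,-0.002],[0,0,0]]
    - [[0,0,-0.002],[0,0,0]]

```text
clock: 13.35
ee_pos: [0.4477, -0.0201, 0.0395]
tcp_rot: [3.14, 0.106, 0.002]
force: [-1.9, -2.4, 26.6]
gripper_width: -0.0
grasp_force: 13.3
```

It's firmly on the hard stop. I hold for 1.75 s, then let it come up slowly and leave.

Emit:
servo_tool:
  deltas:
    - [[0,0,0],[0,0,0]]
    - [[0,0,0],[0,0,0]]
    - [[0,0,0],[0,0,0]]
    - [[0,0,0],[0,0,0]]
    - [[0,0,0],[0,0,0]]
    - [[0,0,0],[0,0,0]]
    - [[0,0,0],[0,0,0]]
    - [[0,0,0],[0,0,0]]
    - [[0,0,0],[0,0,0]]
    - [[0,0,0],[0,0,0]]
    - [[0,0,0],[0,0,0]]
    - [[0,0,0],[0,0,0]]
    - [[0,0,0],[0,0,0]]
    - [[0,0,0],[0,0,0]]

```text
clock: 15.1
ee_pos: [0.4477, -0.0201, 0.0396]
tcp_rot: [3.14, 0.106, 0.002]
force: [-3.4, -2.2, 25.7]
gripper_width: -0.0001
grasp_force: 13.0
```

Emit:
servo_tool:
  deltas:
    - [[0,0,0.006],[0,0,0]]
    - [[0,0,0.013],[0,0,0]]
    - [[0,0,0.02],[0,0,0]]
    - [[0,0,0.03],[0,0,0]]
    - [[0,0,0.05],[0,0,0]]
    - [[0,0,0.08],[0,0,0]]
    - [[0,0,0.12],[0,0,0]]
    - [[0,-0.04,0.13],[0,0,0]]
    - [[0,-0.1,0.13],[0,0,0]]
    - [[0,-0.15,0.13],[0,0,0]]
    - [[0,-0.18,0.13],[0,0,0]]
    - [[0,-0.18,0.13],[0,0,0]]

```text
clock: 16.6
ee_pos: [0.4472, -0.2026, 0.1681]
tcp_rot: [3.139, 0.099, 0.001]
force: [-0.3, 1.0, -0.3]
gripper_width: 0.0002
grasp_force: 0.0
```

```bash
python3 - <<'E'
from h import *
s=get_state(); print(s["clock"],s["ee_pos"],s["force"])
b=capture("scene"); a=capture("top")
cv2.imwrite("pics/f.png",np.hstack([cv2.resize(b[130:230,180:280],(400,400),interpolation=3),cv2.resize(a[120:200,200:280],(400,400),interpolation=3)]))
E
```

```text
16.6 [ 0.44724735 -0.20256204  0.16811176] [-0.25947787  0.97721868 -0.3157586 ]
```

View pics/f.png

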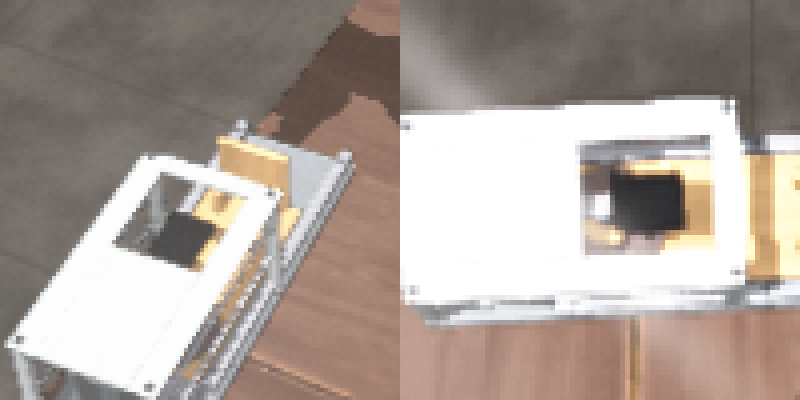

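The paddle is back up in the window ((180,240) left, (650,200) right). The sled's push plate is still at the home place (250,165), and the robot is clear.

```bash
python3 -c "
from plant import *
print(hand_in())"
```

```text
the job is handed in; nothing more can be done
None
```

The sled was pushed home against its stop, the lever was held on its hard stop for about 1.75 s and came back up, and the job was handed in at about 17 s with the arm clear; the hand-in gave no verdict.

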